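Make up two paint kits for the chair

TASK

Make up the two kits for painting the chair. Green tray: the green paint jar standing in the bay with the black pad, the masking-tape roll lying flat in the plain bay, and the wax tin standing upright on the tray floor inside the roll's hole; blue tray: the blue paint jar standing in the bay with the black pad and the cork sanding block lying flat in the plain bay. Keep the paint jars upright throughout and leave the red and white jars where they stand.

Things in the scene. Friction and masses are not known exactly. Their poses are not given: they have to be found in the camera images.
- jar_green_center (a point): closed green paint jar, an upright cylinder 54 mm across (lid 51 mm across), 58 mm tall, about 0.17 kg, with a green lid and a paper label round its side; it goes into the green tray. The point is its centre, half-way up (29 mm above its underside); z is its axis
- jar_blue_center (a point): closed blue paint jar, an upright cylinder 54 mm across (lid 51 mm across), 58 mm tall, about 0.17 kg, with a blue lid and a paper label round its side; it goes into the blue tray. The point is its centre, half-way up (29 mm above its underside); z is its axis
- tape_mid (a point): roll of cream masking tape lying flat, 66 mm outside diameter, hole 46 mm in diameter right through, 30 mm high, about 0.09 kg. The point is its centre, in the middle of the hole, half-way up (15 mm); z is the axis of the roll
- wax_tin_mid (a point): small upright wax tin, brass-coloured with an orange cap, a cylinder 30 mm in diameter and 55 mm tall, about 0.08 kg. The point is its centre, half-way up (27.5 mm); z is its axis
- block_mid (a point): cork sanding block with a dark red-brown abrasive underside, lying flat, 70 mm long (its x) by 45 mm wide (its y) by 35 mm high, about 0.07 kg. The point is its centre, half-way up (17.5 mm)
- tray_green: green-rimmed kit tray, fixed, at any yaw; outside 185 (its x) x 100 mm, walls 5 mm thick, 15 mm high, floor top 5 mm above the table. A cross wall parts the jar bay (-x end, inside 80 x 90 mm, 60 mm round black pad at its centre x = -47.5 mm, y = 0) from the plain bay (+x end, inside 90 x 90 mm, centre x = +42.5 mm, y = 0). Origin: underside centre, z up. Takes the green jar, the tape roll and the wax tin
- tray_blue: blue-rimmed kit tray, fixed, at any yaw; outside 185 (its x) x 100 mm, walls 5 mm thick, 15 mm high, floor top 5 mm above the table. A cross wall parts the jar bay (-x end, inside 80 x 90 mm, 60 mm round black pad at its centre x = -47.5 mm, y = 0) from the plain bay (+x end, inside 90 x 90 mm, centre x = +42.5 mm, y = 0). Origin: underside centre, z up. Takes the blue jar and the sanding block
- jar_red_center (a point): closed red paint jar, an upright cylinder 54 mm across (lid 51 mm across), 58 mm tall, about 0.17 kg, with a red lid and a paper label round its side; not wanted, must be left where it stands. The point is its centre, half-way up (29 mm above its underside); z is its axis
- jar_white_center (a point): closed white paint jar, an upright cylinder 54 mm across (lid 51 mm across), 58 mm tall, about 0.17 kg, with a white lid and a paper label round its side; not wanted, must be left where it stands. The point is its centre, half-way up (29 mm above its underside); z is its axis
There are look-alikes about, which are no part of the job. Leave any purple look-alike of the part that bears tape_mid alone. Of the things like the part that bears jar_blue_center, leave any that is yellow; of the rest the larger one is meant.

How it is judged:
By the outcome, as a careful person would: the job done as asked, in the order asked, and still so for the second after the job is handed in, with the robot touching nothing.
It also fails if it takes over 120 s, if anything falls off the work surface, if the arm or the gripper's body presses on something with over 40 N, if the wrist force passes 120 N, or if a joint passes its speed limit or range.

ROBOT

A 6-joint arm with a two-finger parallel gripper is mounted at the origin on the work surface. World frame = base frame: x ahead of the robot, y to its left, z up, the work surface at z = 0. Lengths are in mm, angles in rad, forces in N, time in s.
With the tool pointing down it reaches from about 400 to 925 mm from the base axis. Payload 12.5 kg.
Tool frame: the origin (TCP) lies at the very end of the fingers, on their centre line; the grasp point (between the pads) lies 19 mm behind it; z points along the fingers, y is the line along which they close (so a half turn about z gives the same grasp; the last joint's range is limited). The gripper opens to 95 mm and grips with 3 to 60 N. Pads are 20 mm wide; open, the fingers measure 119 mm over their backs; the gripper's body (75 mm by 180 mm) begins 59 mm behind the grasp point.
Start: joints at [1.023, 0.491, 1.559, -0, 1.092, -0.106], TCP at [267.218, 565.018, 179.161] pointing down, gripper open.
Joint ranges: [-3.1, 3.1], [-0.84, 2.19], [0.05, 2.79], [-1.13, 4.28], [0.06, 2.93], [-2.69, 2.69]. Speed limits (rad/s): [2.22, 2.22, 2.79, 3.14, 3.14, 3.14].

INTERFACE

Orientations are given as [roll, pitch, yaw] about the fixed x, y, z axes, in that order (R = Rz(yaw) Ry(pitch) Rx(roll)).
In Python, from cell import * gives the robot as it stands.
- The arm moves only by the tool jog_arm, never from a script. Its argument "targets" is a list of rows, each an object with "turn": the turn, a rotation vector about the world's x, y, z in degrees, a list of three; "slide": the shift along the world's x, y, z in mm, a list of three; "claw": the opening in per cent of the stroke, from 0 (shut) to 100 (fully open). In form: [{"turn": [wx, wy, wz], "slide": [x, y, z], "claw": claw}, ...]. A call has 1 to 5 rows; each row shifts and turns the commanded pose from where the row before left it; what a row does not reach is not made up. A row lasts 1/8 s, in which the tool goes at most 62.5 mm and 10.7 degrees, less where a joint would pass 70% of its speed; a pose out of reach is approached as far as the arm can. A call with a gripper value outside its range is refused whole. The fingers move at their own pace and stop on an object; the grip force is fixed at half the most. Time passes only in rows, so rows that do not move let the fingers close. It gives the time, the measured TCP pose, the force, the opening and the grip force at its end, in the units of the state.
- state(): the state, without advancing time (a new reading comes with each control period).
- read_camera(name): name is "scene" or "top"; returns a dict with "frame" (420x560x3 uint8, blue, green, red), "mtx" (3x3 intrinsics, pixels), "k1" (the pictures are not rectified: a ray, as slopes to the right and down, at radius r is drawn at 1 + k1 r^2 times it, then the intrinsics apply), "R" (3x3) and "t" (3): a world point X has camera coordinates R X + t. Camera axes: x right, y down, z forward; pixel columns grow to the right and rows downward; lengths in mm; the calibration is good to about 2 mm. A picture is of the moment at which its call begins. There is no depth.
- job_done(): hands the job in; it is judged then, once.
Trained networks look in the newest picture that a camera, given by its name, has taken for a name from the list of things; names that differ only in an ending like _2 or _b are one class to them, and where a whole thing is asked for, a point or a joint stands for the part that bears it (a point fixed in the world has none). Each returns a list of dicts, best first, with "conf" (0 to 1); they miss things now and then, are a little off and sometimes report something else, mostly with a low value. They report only what shows in the picture. A call takes as long as a camera call. They do not tell look-alikes from the thing itself.
- look_for(query, camera): "xy" ([column, row] in pixels, amid what is visible of it).
The state is a dict: "t": time; "joints": joint angles; "qvel": joint speeds; "tau": joint torques, N m; "eef_pos": TCP position; "tcp_rot": TCP orientation; "ft_force": force on the tool from outside, world axes, zero at the start; "moment": the same for the moment, N m; "opening": opening from 0.0 (shut) to 1.0 (fully open); "grip_force": force on a finger pad.
Only numpy, scipy, OpenCV 4.12 (cv2) and the standard library are available. Lean on these libraries where they do the work, as an engineer would, in place of code of your own. Each camera call takes 0.05 s, during which the arm holds its last target. There are 200 camera calls.

## Working session

There is one attempt and no reset: what is moved stays moved. The work goes in short steps, Python scripts to look and compute and a tool call to move; the robot and the scene stay as the last step left them, time stands still between calls to the robot, and variables do not carry over. Pictures are saved under pics/ and viewed, at most 14 in all, crops included, and the job is handed in when it is done.

Besides the shell and the picture viewer there is one more tool, called after "Call:" in YAML: its name, and indented under it one key for each argument. jog_arm: Moves the arm, as the interface text tells. Its arguments: {"type":"object","properties":{"targets":{"type":"array","items":{"type":"object","properties":{"turn":{"type":"array","items":{"type":"number"}},"slide":{"type":"array","items":{"type":"number"}},"claw":{"type":"number"}}}}},"required":["targets"]}

```bash
mkdir -p pics; ls; python3 - <<'E'
from cell import *
import cv2
for c in("scene","top"):
    d=read_camera(c); cv2.imwrite(f"pics/{c}0.png",d["frame"]); print(c,d["mtx"].tolist(),d["k1"],d["R"].round(4).tolist(),d["t"].round(1).tolist())
    for n in "jar_green_center jar_blue_center tape_mid wax_tin_mid block_mid tray_green tray_blue jar_red_center jar_white_center".split():
        print(n,[(([int(v) for v in o["xy"]]),round(o["conf"],2)) for o in look_for(n,c)])
s=state(); print(s)
E
```

```text
pics
scene [[513.6679860603292, 0.0, 277.98461020034335], [0.0, 513.6679860603292, 209.7726442371103], [0.0, 0.0, 1.0]] 0.04381058197342001 [[0.2275, 0.9737, 0.0146], [0.6556, -0.1421, -0.7416], [-0.72, 0.1783, -0.6706]] [-130.1, -304.9, 1382.9]
jar_green_center [([274, 230], 0.62)]
jar_blue_center [([346, 217], 0.87), ([341, 191], 0.83), ([327, 164], 0.78)]
tape_mid [([388, 256], 0.87), ([326, 286], 0.7), ([439, 241], 0.69)]
wax_tin_mid [([231, 199], 0.87)]
block_mid [([207, 249], 0.66)]
tray_green [([93, 232], 0.68)]
tray_blue [([409, 189], 0.65)]
jar_red_center []
jar_white_center [([260, 285], 0.58)]
top [[514.449529923384, 0.0, 276.07767695831774], [0.0, 514.449529923384, 215.42312594515275], [0.0, 0.0, 1.0]] -0.16364864501422438 [[0.0084, -0.9999, -0.0132], [-0.9876, -0.0062, -0.1566], [0.1565, 0.0143, -0.9876]] [-4.7, 535.6, 1209.5]
jar_green_center []
jar_blue_center [([212, 242], 0.67), ([212, 272], 0.62)]
tape_mid [([206, 159], 0.91), ([255, 157], 0.89), ([164, 179], 0.8)]
wax_tin_mid [([303, 249], 0.41)]
block_mid [([327, 199], 0.82)]
tray_green [([405, 246], 0.74)]
tray_blue [([152, 243], 0.66), ([255, 171], 0.34)]
jar_red_center [([250, 254], 0.74)]
jar_white_center [([299, 156], 0.76)]
{'t': 1.0, 'joints': array([ 1.02340845e+00,  4.90917101e-01,  1.55889559e+00,  3.24995814e-05,
        1.09170658e+00, -1.05559067e-01]), 'qvel': array([ 1.76348402e-03, -7.53222555e-04,  9.15158592e-06, -7.72897947e-04,
       -4.23458965e-04,  2.41834059e-04]), 'tau': array([-1.61536005e-03, -6.12475777e+01, -2.58428496e+01,  6.92620617e-02,
        4.45797457e-02,  1.61980893e-06]), 'eef_pos': array([267.20547374, 565.02506587, 179.15183612]), 'tcp_rot': array([ 3.14151664e+00, -2.09496552e-05,  2.69974886e+00]), 'ft_force': array([-0.64869869, -0.35693993, -0.07731956]), 'moment': array([-0.08687055,  0.02435812, -0.02080049]), 'grip_force': 0.0, 'opening': 0.9978062084107409}
```

```bash
python3 - <<'E'
import cv2
for c,(x,y,w,h) in dict(scene=(20,120,460,230),top=(90,110,400,220)).items():
    im=cv2.imread(f"pics/{c}0.png")
    cv2.imwrite(f"pics/{c}0z.png",cv2.resize(im[y:y+h,x:x+w],(800,int(h*800/w)),interpolation=cv2.INTER_CUBIC))
E
```

```text
(no output)
```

View pics/scene0z.png

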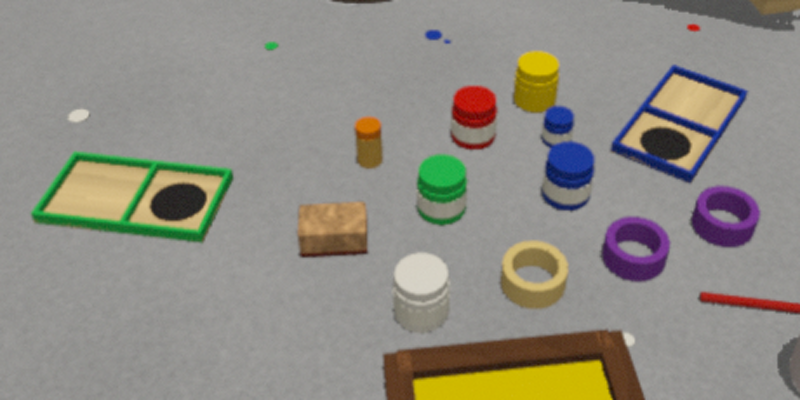

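View pics/top0z.png

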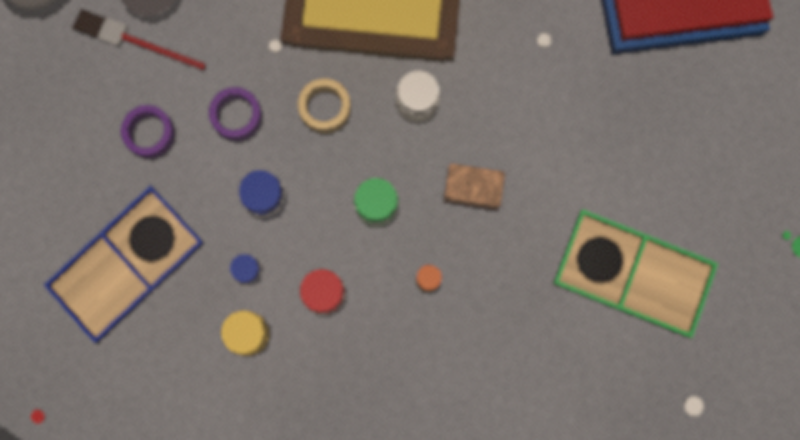

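The scene view (pixels in the full frame) shows three blue-class jars and three rolls.

- **Jars:** a large blue one at (347,220), a small blue one at (341,192) and a yellow one at (327,165). The large blue jar is the one meant, because yellow is excluded and it is the larger of the other two.
- **Rolls:** a cream one at (326,276) and purple ones at (385,262) and (437,243). The cream roll is meant.

Next I'll fit the silhouettes in both views.

```bash
cat > fit.py <<'E'
import numpy as np, cv2
from scipy.optimize import least_squares
A=np.arange(24)*2*np.pi/24; U=np.c_[np.cos(A),np.sin(A)]
def proj(d,X):
    c=np.atleast_2d(X)@np.array(d["R"]).T+np.array(d["t"]); s=c[:,:2]/c[:,2:]
    s=s*(1+d["k1"]*(s**2).sum(1,keepdims=True)); M=d["mtx"]
    return np.c_[s[:,0]*M[0][0]+M[0][2],s[:,1]*M[1][1]+M[1][2]]
def mask(d,seed,h,smin,vmin,rad,close=0):
    "component (nearest seed, largest) of the hue range h within rad of seed"
    hsv=cv2.cvtColor(d["frame"],cv2.COLOR_BGR2HSV); H,S,V=cv2.split(hsv)
    m=((H>=h[0])&(H<=h[1])if h[0]<=h[1] else (H>=h[0])|(H<=h[1]))&(S>=smin)&(V>=vmin)
    yy,xx=np.mgrid[:m.shape[0],:m.shape[1]]
    m=(m&(np.hypot(xx-seed[0],yy-seed[1])<rad)).astype(np.uint8)
    n,l,st,_=cv2.connectedComponentsWithStats(m)
    k=1+np.argmax(st[1:,4]); ys,xs=np.nonzero(l==k); return np.c_[xs,ys].astype(float)
def sup(p): return (p@U.T).max(0)
def ring(r,z): a=np.linspace(0,2*np.pi,60,endpoint=False); return np.c_[r*np.cos(a),r*np.sin(a),z+0*a]
def fit(views,masks,model,p0):
    "params: x,y,..., then per-view pixel growth"
    meas=[sup(m) for m in masks]; n=len(p0)
    f=lambda p: np.concatenate([sup(proj(d,model(p[:n])))+g-m for d,m,g in zip(views,meas,p[n:])])
    r=least_squares(f,np.r_[p0,np.zeros(len(views))],loss="soft_l1",x_scale=np.r_[[10]*n,[1]*len(views)]*1.)
    return r.x,np.sqrt((r.fun**2).mean())
def ray(d,px,z):
    "world point at height z on the ray of pixel px"
    f=lambda q: (proj(d,[[q[0],q[1],z]])[0]-px)
    return least_squares(f,[600,0]).x
def cyl(r): return lambda p: np.r_[ring(r,p[2])+[p[0],p[1],0],ring(r,p[3])+[p[0],p[1],0]]
E
cat > m1.py <<'E'
from cell import *; from fit import *
S=read_camera("scene");T=read_camera("top");V=[S,T]
sc=lambda x,y:(20+x*.575,120+y*.575); tp=lambda x,y:(90+x*.5,110+y*.5)
items=dict(green=((50,80),(442,173),(376,200),25.5,16,100,80),blue=((105,125),(570,162),(260,192),25.5,16,90,60),
 red=((172,8),(474,103),(322,290),25.5,15,100,80),smallblue=((105,125),(558,118),(244,268),18,12,90,60),yellow=((22,32),(537,80),(243,332),25.5,16,100,80),
 tape=((14,30),(535,272),(324,105),33,24,60,100),wax=((5,16),(368,127),(428,277),15,9,130,120))
for n,(h,a,b,r,rad,s,v) in items.items():
    sa,sb=sc(*a),tp(*b); ms=[mask(S,sa,h,s,v,rad),mask(T,sb,h,s,v,rad)]
    x0=ray(T,np.array(sb),40)
    p,e=fit(V,ms,cyl(r),[*x0,50,30]); print(n,[len(m) for m in ms],p.round(1),"rms",round(e,2))
def box(lx,ly,z0=None):
    def f(p):
        c,s=np.cos(p[2]/50),np.sin(p[2]/50); q=np.array([[i*lx/2,j*ly/2] for i in(1,-1) for j in(1,-1)])@np.array([[c,s],[-s,c]])+p[:2]
        return np.r_[np.c_[q,q[:,0]*0+p[3]],np.c_[q,q[:,0]*0+(p[4] if z0 is None else z0)]]
    return f
def yawfit(n,ms,lx,ly,x0,z,z0=None):
    best=min((fit(V,ms,box(lx,ly,z0),[*x0,50*y,z]+([0] if z0 is None else [])) for y in np.arange(0,3.1,.4)),key=lambda r:r[1])
    p=best[0]; print(n,[len(m) for m in ms],p[:2].round(1),"yaw",round((p[2]/50)%np.pi,3),"z..",p[3:].round(1),"rms",round(best[1],2))
sa,sb=sc(333,228),tp(474,186); yawfit("block",[mask(S,sa,(0,20),60,40,28),mask(T,sb,(0,22),60,40,24)],70,45,ray(T,np.array(sb),35),35)
for n,a,b,h,s in (("trayg",(133,195),(635,273),(50,80),100),("trayb",(680,122),(124,264),(105,125),60)):
    sa,sb=sc(*a),tp(*b); yawfit(n,[mask(S,sa,h,s,40,65),mask(T,sb,h,s,40,50)],185,100,ray(T,np.array(sb),15),15,0)
for n,a,b in (("padg",(178,201),(599,259)),("padb",(665,143),(151,238))):
    ms=[mask(S,sc(*a),(0,180),0,0,0.1) if 0 else None]
    out=[]
    for d,sd in((S,sc(*a)),(T,tp(*b))):
        g=d["frame"].max(2); yy,xx=np.mgrid[:420,:560]; m=(g<70)&(np.hypot(xx-sd[0],yy-sd[1])<18); out.append(np.c_[xx[m],yy[m]].astype(float))
    x0=ray(T,np.array(tp(*b)),5); p,e=fit(V,out,lambda p:ring(30,p[2])+[p[0],p[1],0],[*x0,5]); print(n,[len(m) for m in out],p.round(1),round(e,2))
w=mask(T,tp(418,92),(0,180),0,190,16); print("white",ray(T,w.mean(0),58))
E
python3 m1.py
```

```text
green [622, 316] [ 5.495e+02 -3.600e+00  5.520e+01  3.520e+01 -2.000e-01 -1.100e+00] rms 0.32
blue [621, 320] [ 5.586e+02  1.370e+02  5.710e+01  3.350e+01 -3.000e-01 -1.100e+00] rms 0.35
red [534, 378] [ 4.38e+02  6.03e+01  5.57e+01  3.21e+01 -3.00e-01 -2.00e-01] rms 0.28
smallblue [227, 135] [466.2 156.5  38.3  21.   -1.2  -1.4] rms 0.3Traceback (most recent call last):
  File "m1.py", line 8, in <module>
    sa,sb=sc(*a),tp(*b); ms=[mask(S,sa,h,s,v,rad),mask(T,sb,h,s,v,rad)]
                                                  ~~~~^^^^^^^^^^^^^^^^
  File "fit.py", line 15, in mask
    k=1+np.argmax(st[1:,4]); ys,xs=np.nonzero(l==k); return np.c_[xs,ys].astype(float)
        ~~~~~~~~~^^^^^^^^^^
    return _wrapfunc(a, 'argmax', axis=axis, out=out, **kwds)
    return bound(*args, **kwds)
ValueError: attempt to get argmax of an empty sequence
```

```bash
sed -i 's/^from cell import \*; /from cell import *; import numpy as np; np.set_printoptions(suppress=True);/; s/yellow=((22,32)/yellow=((15,35)/; s/16,100,80),\n tape/&/' m1.py; sed -i 's/25.5,16,100,80),$/25.5,16,80,80),/; s/15,9,130,120/15,9,90,100/; s/33,24,60,100/33,24,45,90/' m1.py; python3 m1.py
```

```text
green [621, 316] [549.6  -3.6  55.1  35.2  -0.2  -1.1] rms 0.32
blue [623, 319] [558.7 137.1  57.1  33.6  -0.2  -1.2] rms 0.36
red [534, 376] [438.2  60.3  55.8  32.3  -0.3  -0.2] rms 0.3
smallblue [225, 135] [466.3 156.4  38.3  21.3  -1.2  -1.4] rms 0.32
yellow [697, 441] [387.5 154.   49.9   8.9   0.6   0.4] rms 0.37
tape [1138, 445] [675.9  62.5  30.4   1.7  -0.3   0.1] rms 0.23
wax [136, 137] [454.7 -68.1  53.9  41.   -0.6  -0.1] rms 0.24
block [1171, 554] [ 572.2 -125.7] yaw 1.431 z.. [33.1  0.2 -1.2 -1.3] rms 0.39
trayg [1505, 147] [ 443.5 -336.2] yaw 1.193 z.. [-22.9  -1.1 -10.5] rms 8.34
trayb [1003, 367] [472.6 313.6] yaw 2.334 z.. [16.1 -1.1 -1.1] rms 0.3
padg [480, 348] [ 482.6 -284.2    4.2   -1.2   -1.5] 0.33
padb [362, 335] [505.7 279.1   4.   -1.2  -1.7] 0.24
white [683.79173208 -55.28065108]
```

```bash
python3 - <<'E'
import cv2
a=cv2.imread("pics/scene0.png")[180:310,240:460]
cv2.imwrite("pics/blue_tape_crop.png",cv2.resize(a,None,fx=3.6,fy=3.6,interpolation=cv2.INTER_CUBIC))
E
```

```text
(no output)
```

View pics/blue_tape_crop.png

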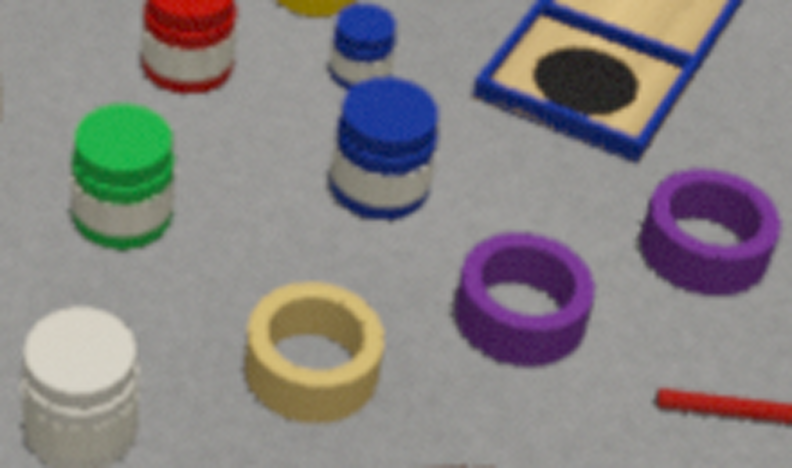

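The crop confirms both choices: the larger blue jar at scene (347,220) and the cream roll at (326,276). The top-view mask for the green tray was cut short, so I'll refit it.

```bash
sed -i 's/(635,273),(50,80),100)/(635,273),(45,85),70)/; s/mask(T,sb,h,s,40,50)/mask(T,sb,h,s,40,52)/' m1.py; python3 m1.py | grep -E "tray|pad"
```

```text
trayg [1652, 536] [ 464.6 -329. ] yaw 1.193 z.. [14.  -0.7 -0.9] rms 0.31
trayb [1010, 362] [472.6 313.6] yaw 2.334 z.. [16.1 -1.1 -1.1] rms 0.3
padg [478, 349] [ 482.7 -284.3    4.1   -1.2   -1.5] 0.33
padb [362, 336] [505.7 279.1   4.   -1.2  -1.6] 0.24
```

Every height and pad offset agrees with the text: jar tops 55–57, roll 30, tin 54, block 33, pads 48 mm from the tray centres. I'll start with the green jar, turning the closing line to about -21.7° to match the green tray's y axis.

Call:
jog_arm:
  targets:
    - {"turn":[0,0,-7.2],"slide":[23.5,-47.4,0],"claw":90}
    - {"turn":[0,0,-7.2],"slide":[23.5,-47.4,0],"claw":90}
    - {"turn":[0,0,-7.2],"slide":[23.5,-47.4,0],"claw":90}
    - {"turn":[0,0,-7.2],"slide":[23.5,-47.4,0],"claw":90}
    - {"turn":[0,0,-7.2],"slide":[23.5,-47.4,0],"claw":90}

```text
t: 1.92
eef_pos: [385.3, 326.6, 179.4]
tcp_rot: [3.141, -0.0, 2.068]
ft_force: [0.2, -0.2, -0.2]
opening: 0.897
grip_force: 0.0
```

Call:
jog_arm:
  targets:
    - {"turn":[0,0,-7.2],"slide":[23.5,-47.4,0],"claw":90}
    - {"turn":[0,0,-7.2],"slide":[23.5,-47.4,0],"claw":90}
    - {"turn":[0,0,-7.2],"slide":[23.5,-47.4,0],"claw":90}
    - {"turn":[0,0,-7.2],"slide":[23.5,-47.4,0],"claw":90}
    - {"turn":[0,0,-7.2],"slide":[23.5,-47.4,0],"claw":90}

```text
t: 2.55
eef_pos: [502.9, 89.3, 179.4]
tcp_rot: [3.141, -0.0, 1.439]
ft_force: [0.6, 0.4, 0.3]
opening: 0.899
grip_force: 0.0
```

Call:
jog_arm:
  targets:
    - {"turn":[0,0,-7.2],"slide":[23.5,-47.4,0],"claw":90}
    - {"turn":[0,0,-7.2],"slide":[23.5,-47.4,0],"claw":90}
    - {"turn":[0,0,0],"slide":[0,0,0],"claw":90}
    - {"turn":[0,0,0],"slide":[0,0,0],"claw":90}

```text
t: 3.05
eef_pos: [548.9, -3.6, 179.0]
tcp_rot: [-3.141, -0.0, 1.192]
ft_force: [0.2, 0.7, -0.3]
opening: 0.899
grip_force: 0.0
```

Call:
jog_arm:
  targets:
    - {"slide":[0.5,0,-50],"turn":[0,0,0],"claw":90}
    - {"slide":[0,0,-50],"turn":[0,0,0],"claw":90}
    - {"slide":[0,0,-39],"turn":[0,0,0],"claw":90}
    - {"slide":[0,0,-20],"turn":[0,0,0],"claw":90}
    - {"slide":[0,0,0],"turn":[0,0,0],"claw":90}

```text
t: 3.68
eef_pos: [548.7, -2.5, 19.3]
tcp_rot: [-3.139, 0.001, 1.194]
ft_force: [0.8, -0.2, -0.1]
opening: 0.9
grip_force: 0.0
```

Call:
jog_arm:
  targets:
    - {"slide":[0,0,0],"turn":[0,0,0],"claw":20}
    - {"slide":[0,0,0],"turn":[0,0,0],"claw":20}
    - {"slide":[0,0,0],"turn":[0,0,0],"claw":20}
    - {"slide":[0,0,0],"turn":[0,0,0],"claw":20}
    - {"slide":[0,0,0],"turn":[0,0,0],"claw":20}

```text
t: 4.3
eef_pos: [549.8, -3.8, 20.5]
tcp_rot: [3.141, -0.0, 1.192]
ft_force: [-0.7, -0.1, 4.1]
opening: 0.517
grip_force: 30.0
```

Call:
jog_arm:
  targets:
    - {"slide":[0,0,15],"turn":[0,0,0],"claw":20}
    - {"slide":[0,0,30],"turn":[0,0,0],"claw":20}
    - {"slide":[0,0,35],"turn":[0,0,0],"claw":20}
    - {"slide":[-4.2,-17.6,0],"turn":[0,0,0],"claw":20}
    - {"slide":[-9.6,-40,0],"turn":[0,0,0],"claw":20}

```text
t: 4.92
eef_pos: [535.6, -61.7, 100.3]
tcp_rot: [3.141, -0.0, 1.194]
ft_force: [1.1, -0.1, -2.6]
opening: 0.517
grip_force: 30.0
```

Call:
jog_arm:
  targets:
    - {"slide":[-9.6,-40,0],"turn":[0,0,0],"claw":20}
    - {"slide":[-9.6,-40,0],"turn":[0,0,0],"claw":20}
    - {"slide":[-9.6,-40,0],"turn":[0,0,0],"claw":20}
    - {"slide":[-9.6,-40,0],"turn":[0,0,0],"claw":20}
    - {"slide":[-9.6,-40,0],"turn":[0,0,0],"claw":20}

```text
t: 5.55
eef_pos: [486.6, -263.0, 99.5]
tcp_rot: [-3.14, -0.0, 1.191]
ft_force: [0.4, 0.9, -1.4]
opening: 0.516
grip_force: 30.0
```

Call:
jog_arm:
  targets:
    - {"slide":[-5.5,-23.2,0],"turn":[0,0,0],"claw":20}
    - {"slide":[0,0,0],"turn":[0,0,0],"claw":20}
    - {"slide":[0,0,0],"turn":[0,0,0],"claw":20}

```text
t: 5.92
eef_pos: [481.9, -284.1, 99.7]
tcp_rot: [-3.141, -0.0, 1.192]
ft_force: [0.1, -0.6, -1.7]
opening: 0.514
grip_force: 30.0
```

```bash
python3 - <<'E'
from cell import *; from fit import *
S=read_camera("scene");cv2.imwrite("pics/carry.png",cv2.resize(S["frame"][110:280,20:300],None,fx=2.8,fy=2.8,interpolation=cv2.INTER_CUBIC)); print(state()["eef_pos"],state()["ft_force"])
E
```

```text
[ 482.18668946 -283.81271628   99.87672367] [ 0.59190023  0.61348782 -1.39065757]
```

View pics/carry.png

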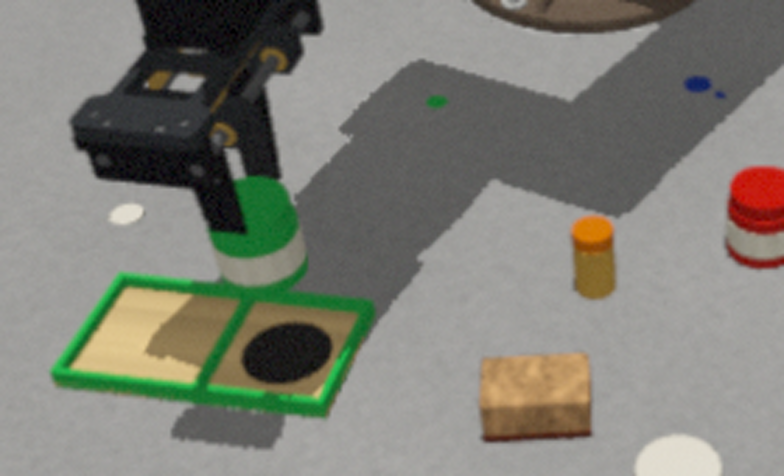

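The green jar hangs upright over the pad, which is at about (285,350) in the crop. I'll lower it now.

Call:
jog_arm:
  targets:
    - {"slide":[0.2,-0.4,-40],"turn":[0,0,0],"claw":20}
    - {"slide":[0,0,-24],"turn":[0,0,0],"claw":20}
    - {"slide":[0,0,-8],"turn":[0,0,0],"claw":20}
    - {"slide":[0,0,-2],"turn":[0,0,0],"claw":20}
    - {"slide":[0,0,0],"turn":[0,0,0],"claw":20}

```text
t: 6.6
eef_pos: [483.1, -285.0, 26.9]
tcp_rot: [3.14, 0.0, 1.192]
ft_force: [0.3, 0.8, -0.9]
opening: 0.515
grip_force: 30.0
```

Call:
jog_arm:
  targets:
    - {"slide":[0,0,-1],"turn":[0,0,0],"claw":20}
    - {"slide":[0,0,0],"turn":[0,0,0],"claw":20}

```text
t: 6.85
eef_pos: [482.8, -285.1, 25.6]
tcp_rot: [3.141, 0.0, 1.192]
ft_force: [0.1, -0.1, -0.3]
opening: 0.516
grip_force: 30.0
```

Call:
jog_arm:
  targets:
    - {"slide":[0,0,0],"turn":[0,0,0],"claw":66}
    - {"slide":[0,0,0],"turn":[0,0,0],"claw":66}
    - {"slide":[0,0,20],"turn":[0,0,0],"claw":66}
    - {"slide":[0,0,30],"turn":[0,0,0],"claw":66}
    - {"slide":[0,0,35],"turn":[0,0,0],"claw":66}

```text
t: 7.48
eef_pos: [482.4, -284.8, 110.8]
tcp_rot: [-3.141, -0.0, 1.192]
ft_force: [1.5, -0.1, 0.0]
opening: 0.662
grip_force: 0.0
```

Call:
jog_arm:
  targets:
    - {"slide":[24.1,43.4,0],"turn":[0,0,-5],"claw":82}
    - {"slide":[24.1,43.4,0],"turn":[0,0,-5],"claw":82}
    - {"slide":[24.1,43.4,0],"turn":[0,0,-5],"claw":82}
    - {"slide":[24.1,43.4,0],"turn":[0,0,-5],"claw":82}
    - {"slide":[24.1,43.4,0],"turn":[0,0,-5],"claw":82}

```text
t: 8.1
eef_pos: [603.8, -66.5, 110.3]
tcp_rot: [3.141, -0.0, 0.753]
ft_force: [0.4, -0.7, -0.1]
opening: 0.82
grip_force: 0.0
```

Call:
jog_arm:
  targets:
    - {"slide":[24.1,43.4,0],"turn":[0,0,-5],"claw":82}
    - {"slide":[24.1,43.4,0],"turn":[0,0,-5],"claw":82}
    - {"slide":[24.1,43.4,0],"turn":[0,0,-5],"claw":82}
    - {"slide":[0,0,0],"turn":[0,0,0],"claw":82}
    - {"slide":[0,0,0],"turn":[0,0,0],"claw":82}

```text
t: 8.72
eef_pos: [675.0, 62.0, 109.9]
tcp_rot: [-3.142, 0.001, 0.495]
ft_force: [-0.4, -0.2, -0.5]
opening: 0.82
grip_force: 0.0
```

```bash
cat > chk.py <<'E'
from cell import *; from fit import *
import sys
np.set_printoptions(suppress=True)
S=read_camera("scene");T=read_camera("top")
def cylfit(n,h,x,y,z,r,rad,s,v,z0=30,p=True):
    ms=[mask(d,proj(d,[[x,y,z]])[0],h,s,v,rad) for d in(S,T)]
    q,e=fit([S,T],ms,cyl(r),[x,y,z+8,z-8]); print(n,[len(m) for m in ms],q.round(1),round(e,2))
C=dict(green=((50,80),25.5,16,80,80),blue=((105,125),25.5,16,90,60),tape=((14,30),33,24,45,90),wax=((5,16),15,9,90,100))
for a in sys.argv[1:]:
    n,x,y,z=a.split(","); h,r,rad,s,v=C[n]; cylfit(n,h,float(x),float(y),float(z),r,rad,s,v)
s=state(); print(s["eef_pos"].round(1),s["tcp_rot"].round(3))
cv2.imwrite("pics/last_s.png",S["frame"]);cv2.imwrite("pics/last_t.png",T["frame"])
E
python3 chk.py green,482.4,-284.4,50
```

```text
green [702, 357] [ 482.2 -285.    58.3   38.6    0.4   -0.6] 0.41
[675.1  61.2 110.2] [3.142 0.    0.493]
```

Call:
jog_arm:
  targets:
    - {"slide":[0.8,0.8,-40],"turn":[0,0,0],"claw":82}
    - {"slide":[0,0,-34],"turn":[0,0,0],"claw":82}
    - {"slide":[0,0,-19],"turn":[0,0,0],"claw":82}
    - {"slide":[0,0,0],"turn":[0,0,0],"claw":82}

```text
t: 9.32
eef_pos: [675.7, 62.3, 16.4]
tcp_rot: [-3.141, 0.002, 0.493]
ft_force: [-0.0, 0.1, -0.1]
opening: 0.819
grip_force: 0.0
```

Call:
jog_arm:
  targets:
    - {"slide":[0,0,0],"turn":[0,0,0],"claw":40}
    - {"slide":[0,0,0],"turn":[0,0,0],"claw":40}
    - {"slide":[0,0,0],"turn":[0,0,0],"claw":40}
    - {"slide":[0,0,0],"turn":[0,0,0],"claw":40}

```text
t: 9.82
eef_pos: [676.3, 63.1, 17.6]
tcp_rot: [3.141, -0.0, 0.494]
ft_force: [0.2, 0.2, 0.8]
opening: 0.456
grip_force: 0.0
```

The opening is 0.456 with no grip force, so the fingers didn't catch the roll. I'll look.

```bash
python3 chk.py; python3 - <<'E'
import cv2,numpy as np
a=cv2.imread("pics/last_s.png")[190:330,230:450]; b=cv2.imread("pics/last_t.png")[110:210,170:340]
cv2.imwrite("pics/tape.png",np.vstack([cv2.resize(a,(560,300),interpolation=cv2.INTER_CUBIC)[:, :],cv2.resize(b,(560,300),interpolation=cv2.INTER_CUBIC)]))
E
```

```text
[676.3  63.   17.3] [ 3.141 -0.     0.494]
```

View pics/tape.png

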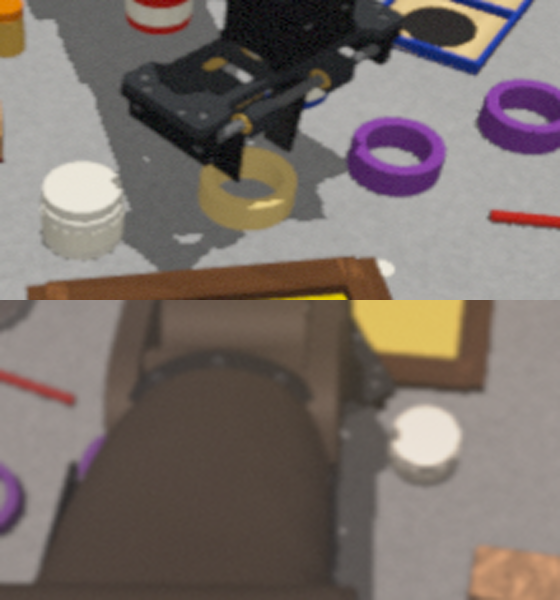

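```bash
python3 - <<'E'
from cell import *; from fit import *
np.set_printoptions(suppress=True)
S=read_camera("scene"); s=state(); print(s["opening"],s["grip_force"],s["eef_pos"])
im=cv2.resize(S["frame"][215:315,270:400],None,fx=6,fy=6,interpolation=cv2.INTER_CUBIC)
def dr(X,c):
    p=((proj(S,X)-[270,215]+.5)*6).astype(np.int32); cv2.polylines(im,[p],True,c,1)
for z in(0,30): dr(ring(33,z)+[675.9,62.5,0],(0,0,255)); 
dr(ring(23,30)+[675.9,62.5,0],(255,0,255))
x,y,z=s["eef_pos"]; R=cv2.Rodrigues(np.array([0,0,1.])*s["tcp_rot"][2])[0]
h=s["opening"]*95/2
for sg in(1,-1):
    q=np.array([[a,sg*b,0] for a,b in((-10,h),(10,h),(10,h+12),(-10,h+12))])@R.T+[x,y,z]; dr(q,(0,255,0))
cv2.imwrite("pics/tape2.png",im)
m=mask(S,proj(S,[[676,62,15]])[0],(14,30),45,70,30); print(len(m),m.mean(0),m.min(0),m.max(0))
E
```

```text
0.4029604614031279 0.0 [676.23306421  63.03850684  17.25834058]
1028 [327.61478599 279.25194553] [307. 258.] [346. 297.]
```

View pics/tape2.png

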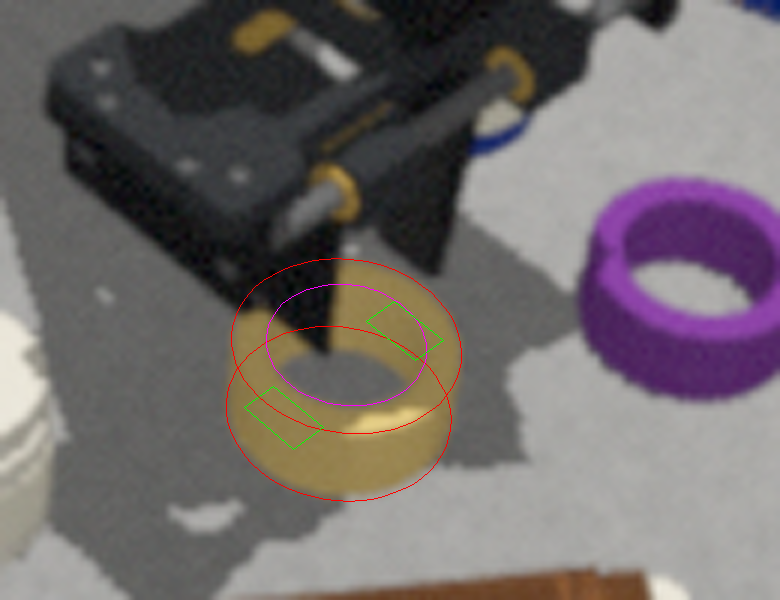

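The overlay shows the roll hasn't moved, and the visible fingertips don't match the reported TCP. They look higher or offset and passed over the roll. I'll raise the tool and compare the drawn fingers with the picture at two yaws.

Call:
jog_arm:
  targets:
    - {"slide":[0,0,40],"turn":[0,0,0],"claw":60}
    - {"slide":[0,0,40],"turn":[0,0,0],"claw":60}
    - {"slide":[0,40,23],"turn":[0,0,0],"claw":60}
    - {"slide":[0,0,0],"turn":[0,0,0],"claw":60}
    - {"slide":[0,0,0],"turn":[0,0,0],"claw":60}

```text
t: 10.6
eef_pos: [675.8, 102.8, 119.5]
tcp_rot: [-3.141, 0.001, 0.494]
ft_force: [-0.9, -0.3, -0.2]
opening: 0.597
grip_force: 0.0
```

```bash
cat > ov.py <<'E'
from cell import *; from fit import *
from scipy.spatial.transform import Rotation
import sys
S=read_camera("scene"); s=state(); print(s["opening"],s["eef_pos"].round(1),s["tcp_rot"].round(3))
R=Rotation.from_euler("xyz",s["tcp_rot"]).as_matrix(); c=proj(S,s["eef_pos"])[0].astype(int); o=np.clip(c-[70,65],0,[420,320])
k=5.5; im=cv2.resize(S["frame"][o[1]:o[1]+100,o[0]:o[0]+140],None,fx=k,fy=k,interpolation=cv2.INTER_CUBIC)
h=s["opening"]*95/2
for sg,col in((1,(0,255,0)),(-1,(0,0,255))):
  for zz in(0,-78):
    q=np.array([[a,sg*b,zz] for a,b in((-10,h),(10,h),(10,h+12),(-10,h+12))])@R.T+s["eef_pos"]
    cv2.polylines(im,[((proj(S,q)-o+.5)*k).astype(np.int32)],True,col,1)
cv2.imwrite(sys.argv[1],im)
E
python3 ov.py pics/ov1.png
```

```text
0.60102629719486 [675.8 102.4 119.2] [-3.141e+00  1.000e-03  4.940e-01]
```

View pics/ov1.png

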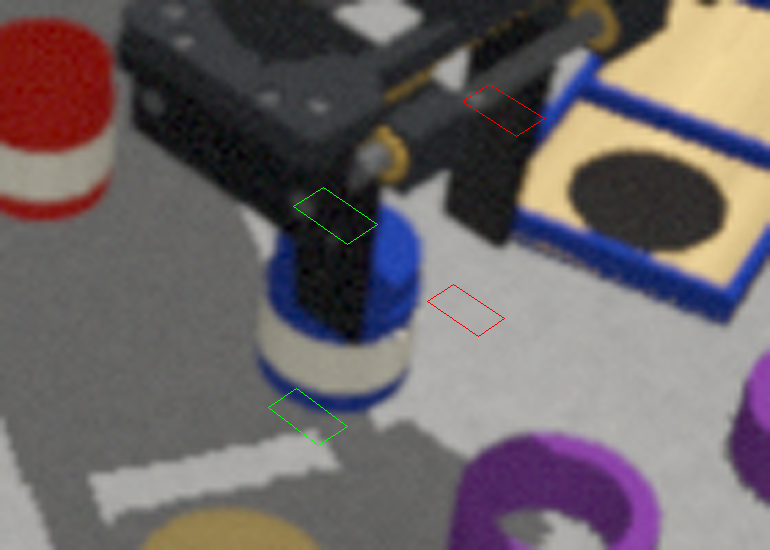

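Call:
jog_arm:
  targets:
    - {"slide":[0,0,0],"turn":[0,0,10.5],"claw":60}
    - {"slide":[0,0,0],"turn":[0,0,10.5],"claw":60}
    - {"slide":[0,0,0],"turn":[0,0,10.5],"claw":60}
    - {"slide":[0,0,0],"turn":[0,0,10.5],"claw":60}
    - {"slide":[0,0,0],"turn":[0,0,10.5],"claw":60}

```text
t: 11.28
eef_pos: [675.9, 102.0, 119.0]
tcp_rot: [-3.14, 0.0, 1.415]
ft_force: [-0.6, 0.3, -0.8]
opening: 0.599
grip_force: 0.0
```

Call:
jog_arm:
  targets:
    - {"slide":[0,0,0],"turn":[0,0,10.5],"claw":60}
    - {"slide":[0,0,0],"turn":[0,0,10.5],"claw":60}
    - {"slide":[0,0,0],"turn":[0,0,10.5],"claw":60}
    - {"slide":[0,0,0],"turn":[0,0,0],"claw":60}
    - {"slide":[0,0,0],"turn":[0,0,0],"claw":60}

```text
t: 11.9
eef_pos: [676.1, 102.5, 119.6]
tcp_rot: [-3.141, -0.0, 1.955]
ft_force: [-0.2, -1.1, 0.1]
opening: 0.602
grip_force: 0.0
```

```bash
python3 ov.py pics/ov2.png; python3 -c "
from cell import *
print(state()['joints'])"
```

```text
0.5994429400759179 [676.1 102.6 119.8] [-3.141 -0.     1.956]
[ 5.41430839e-02  6.31959903e-01  1.46310721e+00  3.51084685e-06
  1.04703199e+00 -3.31043584e-01]
```

View pics/ov2.png

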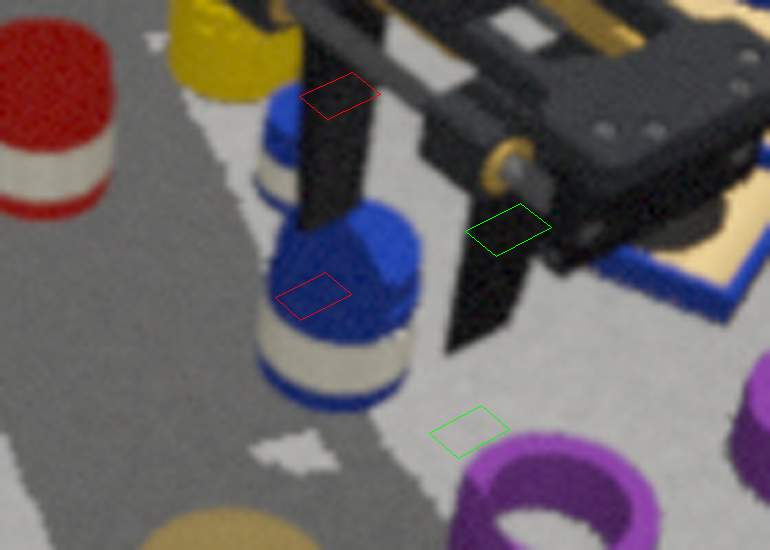

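The shift between the drawn and real tips is the same at both yaws: about 16 px straight up and 2 px right. So the real fingertips sit about 33 mm above the reported TCP. The green jar fits this, as it was gripped by the lid at 0.517. I'll drop TCP targets by about 33 mm from here, and check on the roll with small steps while watching the force.

Call:
jog_arm:
  targets:
    - {"slide":[0,-8,0],"turn":[0,0,-10.5],"claw":84}
    - {"slide":[0,-8,0],"turn":[0,0,-10.5],"claw":84}
    - {"slide":[0,-8,0],"turn":[0,0,-10.5],"claw":84}
    - {"slide":[0,-8,0],"turn":[0,0,-10.5],"claw":84}
    - {"slide":[0,-8,0],"turn":[0,0,-10.5],"claw":84}

```text
t: 12.58
eef_pos: [676.2, 62.7, 120.0]
tcp_rot: [-3.142, 0.0, 1.035]
ft_force: [-0.4, -0.3, -0.1]
opening: 0.839
grip_force: 0.0
```

Call:
jog_arm:
  targets:
    - {"slide":[0,0,0],"turn":[0,0,-10.5],"claw":84}
    - {"slide":[0,0,0],"turn":[0,0,-10.5],"claw":84}
    - {"slide":[0,0,0],"turn":[0,0,-10.5],"claw":84}
    - {"slide":[0,0,-50],"turn":[0,0,0],"claw":84}
    - {"slide":[0,0,-45],"turn":[0,0,0],"claw":84}

```text
t: 13.2
eef_pos: [676.2, 62.9, 24.1]
tcp_rot: [3.141, -0.001, 0.491]
ft_force: [0.1, 0.9, 0.1]
opening: 0.839
grip_force: 0.0
```

Call:
jog_arm:
  targets:
    - {"slide":[0,0,-10],"turn":[0,0,0],"claw":84}
    - {"slide":[0,0,-10],"turn":[0,0,0],"claw":84}
    - {"slide":[0,0,0],"turn":[0,0,0],"claw":84}

```text
t: 13.58
eef_pos: [676.7, 63.0, 5.9]
tcp_rot: [3.141, -0.001, 0.493]
ft_force: [0.7, -0.0, 0.3]
opening: 0.841
grip_force: 0.0
```

Call:
jog_arm:
  targets:
    - {"slide":[-0.5,-0.5,-8],"turn":[0,0,0],"claw":84}
    - {"slide":[0,0,0],"turn":[0,0,0],"claw":84}

```text
t: 13.82
eef_pos: [675.6, 62.5, -2.7]
tcp_rot: [3.141, -0.0, 0.494]
ft_force: [-0.6, -0.4, 0.5]
opening: 0.84
grip_force: 0.0
```

Call:
jog_arm:
  targets:
    - {"slide":[0,0,-7],"turn":[0,0,0],"claw":84}
    - {"slide":[0,0,0],"turn":[0,0,0],"claw":84}

```text
t: 14.08
eef_pos: [675.4, 62.5, -10.4]
tcp_rot: [-3.141, 0.001, 0.494]
ft_force: [0.0, -0.9, -0.2]
opening: 0.844
grip_force: 0.0
```

Call:
jog_arm:
  targets:
    - {"slide":[0,0,0],"turn":[0,0,0],"claw":50}
    - {"slide":[0,0,0],"turn":[0,0,0],"claw":50}
    - {"slide":[0,0,0],"turn":[0,0,0],"claw":50}
    - {"slide":[0,0,0],"turn":[0,0,0],"claw":50}

```text
t: 14.58
eef_pos: [675.8, 62.5, -9.7]
tcp_rot: [3.141, -0.0, 0.494]
ft_force: [-0.2, -0.1, -0.1]
opening: 0.677
grip_force: 30.0
```

The roll is gripped at 0.677, about 64 mm. Now I'll carry it to the green tray.

Call:
jog_arm:
  targets:
    - {"slide":[0,0,20],"turn":[0,0,0],"claw":50}
    - {"slide":[0,0,35],"turn":[0,0,0],"claw":50}
    - {"slide":[0,0,35],"turn":[0,0,0],"claw":50}
    - {"slide":[-11,-21,0],"turn":[0,0,2],"claw":50}
    - {"slide":[-22.7,-43.1,0],"turn":[0,0,4],"claw":50}

```text
t: 15.2
eef_pos: [642.4, -1.2, 82.0]
tcp_rot: [3.14, -0.002, 0.602]
ft_force: [-0.2, -0.7, -1.6]
opening: 0.679
grip_force: 30.0
```

Call:
jog_arm:
  targets:
    - {"slide":[-22.7,-43.1,0],"turn":[0,0,4],"claw":50}
    - {"slide":[-22.7,-43.1,0],"turn":[0,0,4],"claw":50}
    - {"slide":[-22.7,-43.1,0],"turn":[0,0,4],"claw":50}
    - {"slide":[-22.7,-43.1,0],"turn":[0,0,4],"claw":50}
    - {"slide":[-22.7,-43.1,0],"turn":[0,0,4],"claw":50}

```text
t: 15.82
eef_pos: [528.0, -218.6, 81.6]
tcp_rot: [3.14, -0.0, 0.95]
ft_force: [1.1, -0.9, -1.2]
opening: 0.681
grip_force: 30.0
```

Call:
jog_arm:
  targets:
    - {"slide":[-22.7,-43.1,0],"turn":[0,0,4],"claw":50}
    - {"slide":[-22.7,-43.1,0],"turn":[0,0,4],"claw":50}
    - {"slide":[-22.7,-43.1,0],"turn":[0,0,4],"claw":50}
    - {"slide":[-11.7,-22.1,0],"turn":[0,0,2],"claw":50}
    - {"slide":[0,0,0],"turn":[0,0,0],"claw":50}

```text
t: 16.45
eef_pos: [448.1, -370.0, 81.3]
tcp_rot: [3.14, 0.001, 1.189]
ft_force: [-0.0, 1.4, -1.3]
opening: 0.679
grip_force: 30.0
```

```bash
python3 chk.py; python3 - <<'E'
from fit import *; from cell import *
S=read_camera("scene"); im=S["frame"]
x,y,z=state()["eef_pos"]
m=mask(S,proj(S,[[x,y,z+25]])[0],(14,30),45,60,40); print(m.min(0),m.max(0),len(m))
k=5; o=proj(S,[[x,y,z]])[0].astype(int)-[60,55]; o=np.maximum(o,0)
c=cv2.resize(im[o[1]:o[1]+115,o[0]:o[0]+150],None,fx=k,fy=k,interpolation=cv2.INTER_CUBIC)
for zz in(z+10,z+40): cv2.polylines(c,[((proj(S,ring(33,zz)+[x,y,0])-o+.5)*k).astype(np.int32)],True,(0,0,255),1)
for zz in(5,35): cv2.polylines(c,[((proj(S,ring(33,zz)+[448.9,-368.5,0])-o+.5)*k).astype(np.int32)],True,(255,0,255),1)
cv2.imwrite("pics/tcarry.png",c)
E
```

```text
[ 448.9 -368.2   80.9] [3.141 0.    1.191]
[ 43. 172.] [ 83. 208.] 956
```

View pics/tcarry.png

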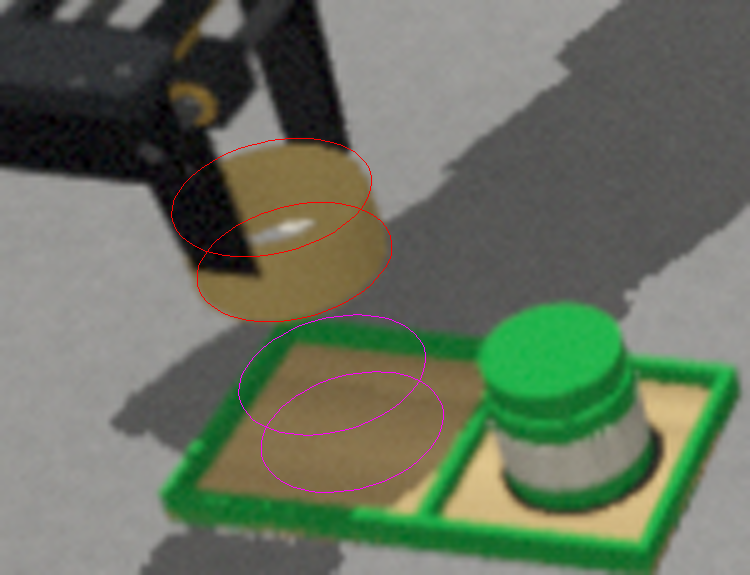

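The roll is level and matches its overlay, and the green jar stands on its pad. Now I'll lower the roll into the plain bay.

Call:
jog_arm:
  targets:
    - {"slide":[0,0,-35],"turn":[0,0,0],"claw":50}
    - {"slide":[0,0,-30],"turn":[0,0,0],"claw":50}
    - {"slide":[0,0,-14],"turn":[0,0,0],"claw":50}
    - {"slide":[0,0,-5],"turn":[0,0,0],"claw":50}
    - {"slide":[0,0,0],"turn":[0,0,0],"claw":50}

```text
t: 17.23
eef_pos: [449.1, -368.5, -3.3]
tcp_rot: [3.141, 0.0, 1.192]
ft_force: [0.2, -0.4, -1.4]
opening: 0.676
grip_force: 30.0
```

Call:
jog_arm:
  targets:
    - {"slide":[0,0,-1],"turn":[0,0,0],"claw":50}
    - {"slide":[0,0,0],"turn":[0,0,0],"claw":50}

```text
t: 17.48
eef_pos: [448.9, -368.7, -4.3]
tcp_rot: [3.141, 0.0, 1.192]
ft_force: [0.9, 0.7, -1.3]
opening: 0.678
grip_force: 30.0
```

Call:
jog_arm:
  targets:
    - {"slide":[0,0,0],"turn":[0,0,0],"claw":80}
    - {"slide":[0,0,0],"turn":[0,0,0],"claw":80}
    - {"slide":[0,0,20],"turn":[0,0,0],"claw":80}
    - {"slide":[0,0,30],"turn":[0,0,0],"claw":80}
    - {"slide":[0,0,34],"turn":[0,0,0],"claw":80}

```text
t: 18.1
eef_pos: [448.5, -368.3, 79.9]
tcp_rot: [-3.141, -0.0, 1.192]
ft_force: [0.0, -0.5, 0.4]
opening: 0.796
grip_force: 0.0
```

Call:
jog_arm:
  targets:
    - {"slide":[1,50,0],"turn":[0,0,0],"claw":60}
    - {"slide":[1,50,0],"turn":[0,0,0],"claw":60}
    - {"slide":[1,50,0],"turn":[0,0,0],"claw":60}
    - {"slide":[1,50,0],"turn":[0,0,0],"claw":60}
    - {"slide":[1,50,0],"turn":[0,0,0],"claw":60}

```text
t: 18.73
eef_pos: [453.7, -117.1, 79.4]
tcp_rot: [3.141, -0.0, 1.192]
ft_force: [0.6, 1.0, -0.1]
opening: 0.601
grip_force: 0.0
```

Call:
jog_arm:
  targets:
    - {"slide":[0.8,50.5,0],"turn":[0,0,0],"claw":60}
    - {"slide":[0,0,-40],"turn":[0,0,0],"claw":60}
    - {"slide":[0,0,-25],"turn":[0,0,0],"claw":60}
    - {"slide":[0,0,-10.5],"turn":[0,0,0],"claw":60}
    - {"slide":[0,0,0],"turn":[0,0,0],"claw":60}

```text
t: 19.35
eef_pos: [454.4, -68.1, 3.5]
tcp_rot: [-3.141, 0.0, 1.192]
ft_force: [-0.2, -0.1, 0.0]
opening: 0.596
grip_force: 0.0
```

```bash
python3 chk.py tape,448.9,-368.5,15 ; sed 's/-65\]/-70]/' ov.py >/dev/null; python3 ov.py pics/wax.png
```

```text
tape [1375, 1198] [ 448.9 -368.1   19.2    6.1    4.4    7.7] 1.52
[454.9 -68.2   4.3] [ 3.141 -0.     1.191]
0.600510862023801 [455.  -68.3   4.4] [ 3.14  -0.     1.192]
```

View pics/wax.png

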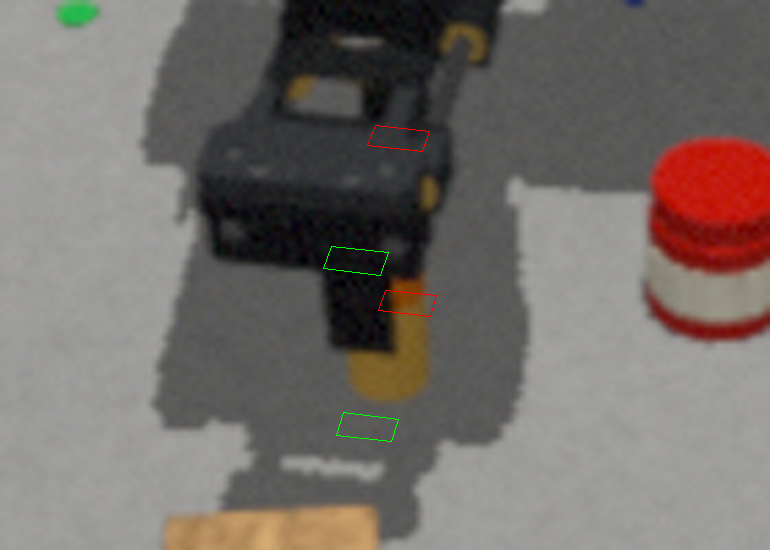

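The front finger is in front of the tin and the tin sits between the fingers. I'll grip and lift, then measure where the roll really lies by its hole.

Call:
jog_arm:
  targets:
    - {"slide":[0,0,0],"turn":[0,0,0],"claw":10}
    - {"slide":[0,0,0],"turn":[0,0,0],"claw":10}
    - {"slide":[0,0,0],"turn":[0,0,0],"claw":10}
    - {"slide":[0,0,0],"turn":[0,0,0],"claw":10}
    - {"slide":[0,0,0],"turn":[0,0,0],"claw":10}

```text
t: 20.12
eef_pos: [454.6, -68.0, 3.7]
tcp_rot: [3.141, -0.0, 1.192]
ft_force: [-0.7, -0.5, 2.8]
opening: 0.309
grip_force: 30.0
```

Call:
jog_arm:
  targets:
    - {"slide":[0,0,20],"turn":[0,0,0],"claw":10}
    - {"slide":[0,0,35],"turn":[0,0,0],"claw":10}
    - {"slide":[0,0,40],"turn":[0,0,0],"claw":10}
    - {"slide":[0,0,0],"turn":[0,0,0],"claw":10}

```text
t: 20.62
eef_pos: [455.6, -68.3, 100.7]
tcp_rot: [3.137, -0.0, 1.192]
ft_force: [-0.3, -0.1, -0.6]
opening: 0.311
grip_force: 30.0
```

```bash
python3 - <<'E'
from fit import *; from cell import *
from scipy.spatial.transform import Rotation
np.set_printoptions(suppress=True)
T=read_camera("top");S=read_camera("scene"); out=[]
for n,d,w in(("t",T,(52,52)),("s",S,(60,50))):
    k=7.; o=proj(d,[[448.9,-368.5,20]])[0].astype(int)-[w[0]//2,w[1]//2]
    c=cv2.resize(d["frame"][o[1]:o[1]+w[1],o[0]:o[0]+w[0]],None,fx=k,fy=k,interpolation=cv2.INTER_CUBIC)
    for r,zz in((33,35),(23,35),(33,5)): cv2.polylines(c,[((proj(d,ring(r,zz)+[448.9,-368.5,0])-o+.5)*k).astype(np.int32)],True,(0,0,255),1)
    out.append(cv2.resize(c,(int(w[0]*6.5),int(w[1]*6.5))))
h=max(a.shape[0] for a in out)
cv2.imwrite("pics/hole.png",np.hstack([cv2.copyMakeBorder(a,0,h-a.shape[0],0,0,cv2.BORDER_CONSTANT) for a in out]))
s=state(); x,y,z=s["eef_pos"]; print(s["eef_pos"])
m=mask(S,proj(S,[[x,y,z+33]])[0],(5,25),90,60,35); print(len(m),m.min(0),m.max(0),m.mean(0))
for dz in(-5,0,-2): print(dz,proj(S,cyl(15)([x,y,z-4+dz,z+dz+51])).min(0),proj(S,cyl(15)([x,y,z-4+dz,z+51+dz])).max(0))
E
```

```text
[454.2806387  -67.91715049  98.36009481]
298 [222. 150.] [237. 179.] [230.77181208 167.73825503]
-5 [220.52111117 148.27342571] [238.00196354 181.4159599 ]
0 [220.35380392 146.05702888] [237.90253385 179.35102644]
-2 [220.42088273 146.94549118] [237.94239455 180.17872788]
```

View pics/hole.png

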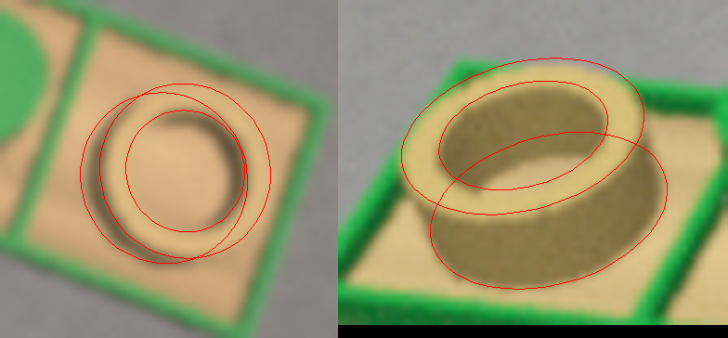

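The roll lies flat where expected, at (448.9, -368.5) in both views, and the tin hangs straight below the TCP. Carrying it over now.

Call:
jog_arm:
  targets:
    - {"slide":[-0.4,-25,0],"turn":[0,0,0],"claw":10}
    - {"slide":[-0.9,-45,0],"turn":[0,0,0],"claw":10}
    - {"slide":[-0.9,-45,0],"turn":[0,0,0],"claw":10}
    - {"slide":[-0.9,-45,0],"turn":[0,0,0],"claw":10}
    - {"slide":[-0.9,-45,0],"turn":[0,0,0],"claw":10}

```text
t: 21.35
eef_pos: [449.7, -274.0, 96.9]
tcp_rot: [-3.139, -0.001, 1.192]
ft_force: [0.6, 0.4, -0.3]
opening: 0.31
grip_force: 30.0
```

Call:
jog_arm:
  targets:
    - {"slide":[-0.9,-45,0],"turn":[0,0,0],"claw":10}
    - {"slide":[-0.7,-35,0],"turn":[0,0,0],"claw":10}
    - {"slide":[-0.3,-15.5,0],"turn":[0,0,0],"claw":10}
    - {"slide":[0,0,0],"turn":[0,0,0],"claw":10}
    - {"slide":[0,0,0],"turn":[0,0,0],"claw":10}

```text
t: 21.98
eef_pos: [448.5, -367.2, 98.2]
tcp_rot: [-3.141, -0.001, 1.192]
ft_force: [0.6, 0.4, -0.8]
opening: 0.307
grip_force: 30.0
```

```bash
python3 - <<'E'
from cell import *; import time
import numpy as np
P=[]
for i in range(4): P.append(state()["eef_pos"]); read_camera("top")
print(np.mean(P,0),np.std(P,0),state()["ft_force"])
E
```

```text
[ 448.71019408 -367.28159091   98.51901915] [0.13334554 0.1338655  0.2123685 ] [-0.17687222 -0.65501139 -0.95774658]
```

Call:
jog_arm:
  targets:
    - {"slide":[0.2,-1,-30],"turn":[0,0,0],"claw":10}
    - {"slide":[0,0,-25],"turn":[0,0,0],"claw":10}
    - {"slide":[0,0,-20],"turn":[0,0,0],"claw":10}
    - {"slide":[0,0,-12],"turn":[0,0,0],"claw":10}
    - {"slide":[0,0,0],"turn":[0,0,0],"claw":10}

```text
t: 22.8
eef_pos: [448.7, -369.1, 11.3]
tcp_rot: [-3.141, -0.0, 1.192]
ft_force: [0.4, 0.3, -0.4]
opening: 0.306
grip_force: 30.0
```

Call:
jog_arm:
  targets:
    - {"slide":[0,0,-1.5],"turn":[0,0,0],"claw":10}
    - {"slide":[0,0,0],"turn":[0,0,0],"claw":10}

```text
t: 23.05
eef_pos: [449.0, -369.7, 10.8]
tcp_rot: [3.141, 0.0, 1.192]
ft_force: [0.3, -0.6, -1.4]
opening: 0.309
grip_force: 30.0
```

Call:
jog_arm:
  targets:
    - {"slide":[0,0.5,-0.8],"turn":[0,0,0],"claw":10}
    - {"slide":[0,0,0],"turn":[0,0,0],"claw":10}
    - {"slide":[0,0,0],"turn":[0,0,0],"claw":50}
    - {"slide":[0,0,0],"turn":[0,0,0],"claw":50}
    - {"slide":[0,0,0],"turn":[0,0,0],"claw":50}

```text
t: 23.68
eef_pos: [448.8, -369.0, 9.4]
tcp_rot: [3.141, 0.0, 1.192]
ft_force: [0.5, -0.2, 0.4]
opening: 0.489
grip_force: 0.0
```

Call:
jog_arm:
  targets:
    - {"slide":[0,0,20],"turn":[0,0,0],"claw":55}
    - {"slide":[0,0,35],"turn":[0,0,0],"claw":80}
    - {"slide":[0,0,35],"turn":[0,0,0],"claw":80}
    - {"slide":[0,0,0],"turn":[0,0,0],"claw":80}

```text
t: 24.18
eef_pos: [449.7, -369.8, 101.7]
tcp_rot: [3.137, 0.002, 1.192]
ft_force: [0.4, -0.6, -0.3]
opening: 0.781
grip_force: 0.0
```

Call:
jog_arm:
  targets:
    - {"slide":[10,46,0],"turn":[0,0,6],"claw":80}
    - {"slide":[10,46,0],"turn":[0,0,6],"claw":80}
    - {"slide":[10,46,0],"turn":[0,0,6],"claw":80}
    - {"slide":[10,46,0],"turn":[0,0,6],"claw":80}
    - {"slide":[10,46,0],"turn":[0,0,6],"claw":80}

```text
t: 24.8
eef_pos: [498.6, -137.4, 98.4]
tcp_rot: [-3.141, -0.001, 1.719]
ft_force: [-0.2, -0.9, 0.8]
opening: 0.795
grip_force: 0.0
```

Call:
jog_arm:
  targets:
    - {"slide":[10,46,0],"turn":[0,0,6],"claw":80}
    - {"slide":[10,46,0],"turn":[0,0,6],"claw":80}
    - {"slide":[10,46,0],"turn":[0,0,6],"claw":80}
    - {"slide":[10,46,0],"turn":[0,0,6],"claw":80}
    - {"slide":[10,46,0],"turn":[0,0,6],"claw":80}

```text
t: 25.42
eef_pos: [548.5, 92.6, 98.3]
tcp_rot: [-3.141, -0.001, 2.242]
ft_force: [0.3, 0.2, 0.4]
opening: 0.8
grip_force: 0.0
```

Call:
jog_arm:
  targets:
    - {"slide":[9.7,46,0],"turn":[0,0,5.4],"claw":80}
    - {"slide":[0,0,0],"turn":[0,0,0],"claw":80}
    - {"slide":[0,0,0],"turn":[0,0,0],"claw":80}

```text
t: 25.8
eef_pos: [557.9, 136.7, 98.5]
tcp_rot: [-3.14, -0.001, 2.333]
ft_force: [0.5, 0.9, -0.5]
opening: 0.798
grip_force: 0.0
```

```bash
python3 - <<'E'
from fit import *; from cell import *
np.set_printoptions(suppress=True)
T=read_camera("top");S=read_camera("scene"); print(state()["eef_pos"],state()["tcp_rot"])
for d in(S,T):
    m=mask(d,proj(d,[[448.9,-368.5,58]])[0],(3,13),130,90,12); print(len(m),m.mean(0),ray(d,m.mean(0),55))
c=S["frame"][150:290,30:230]; cv2.imwrite("pics/gdone.png",cv2.resize(c,None,fx=3.5,fy=3.5,interpolation=cv2.INTER_CUBIC))
E
```

```text
[558.19921957 136.01534463  98.94812364] [-3.14094416 -0.00042236  2.33164018]
2 [ 67.5 205. ] [ 432.9410003  -372.75075659]
138 [428.54347826 250.97826087] [ 449.13235699 -369.11196891]
```

View pics/gdone.png

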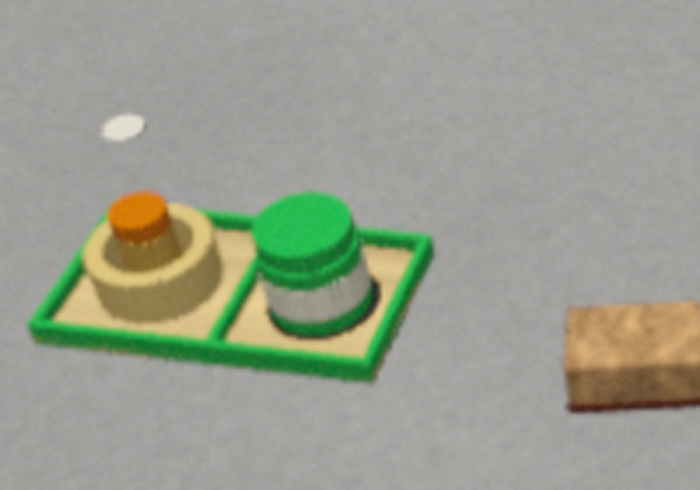

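The green kit is made up: the tin stands in the roll's hole at about (140,230) in the crop and the jar is on its pad. Next is the blue jar.

Call:
jog_arm:
  targets:
    - {"slide":[0.6,0.8,-40],"turn":[0,0,0],"claw":80}
    - {"slide":[0,0,-40],"turn":[0,0,0],"claw":80}
    - {"slide":[0,0,-20],"turn":[0,0,0],"claw":80}
    - {"slide":[0,0,-8],"turn":[0,0,0],"claw":80}
    - {"slide":[0,0,0],"turn":[0,0,0],"claw":80}

```text
t: 26.52
eef_pos: [559.2, 137.2, -8.6]
tcp_rot: [-3.141, -0.0, 2.332]
ft_force: [0.2, 0.5, -0.7]
opening: 0.801
grip_force: 0.0
```

Call:
jog_arm:
  targets:
    - {"slide":[0,0,0],"turn":[0,0,0],"claw":30}
    - {"slide":[0,0,0],"turn":[0,0,0],"claw":30}
    - {"slide":[0,0,0],"turn":[0,0,0],"claw":30}
    - {"slide":[0,0,0],"turn":[0,0,0],"claw":30}
    - {"slide":[0,0,0],"turn":[0,0,0],"claw":30}

```text
t: 27.15
eef_pos: [559.3, 137.9, -8.1]
tcp_rot: [3.141, 0.0, 2.333]
ft_force: [-1.2, -1.7, 7.1]
opening: 0.564
grip_force: 30.0
```

Call:
jog_arm:
  targets:
    - {"slide":[0,0,15],"turn":[0,0,0],"claw":30}
    - {"slide":[0,0,30],"turn":[0,0,0],"claw":30}
    - {"slide":[0,0,30],"turn":[0,0,0],"claw":30}
    - {"slide":[-6.6,17.7,0],"turn":[0,0,0],"claw":30}
    - {"slide":[-13.3,35.4,0],"turn":[0,0,0],"claw":30}

```text
t: 27.78
eef_pos: [538.7, 191.4, 66.1]
tcp_rot: [-3.142, -0.0, 2.331]
ft_force: [0.1, -0.1, -2.6]
opening: 0.56
grip_force: 30.0
```

Call:
jog_arm:
  targets:
    - {"slide":[-13.3,35.4,0],"turn":[0,0,0],"claw":30}
    - {"slide":[-13.3,35.4,0],"turn":[0,0,0],"claw":30}
    - {"slide":[-6.8,17.7,0],"turn":[0,0,0],"claw":30}
    - {"slide":[0,0,0],"turn":[0,0,0],"claw":30}
    - {"slide":[0,0,0],"turn":[0,0,0],"claw":30}

```text
t: 28.4
eef_pos: [505.8, 278.9, 66.0]
tcp_rot: [-3.141, -0.0, 2.333]
ft_force: [-0.0, 0.0, -2.3]
opening: 0.56
grip_force: 30.0
```

```bash
python3 - <<'E'
from cell import *; from fit import *
np.set_printoptions(suppress=True)
P=[]
for i in range(4): S=read_camera("scene"); P.append(state()["eef_pos"])
x,y,z=np.mean(P,0); print(x,y,z)
X=np.array([x,y,z+44]); m=mask(S,proj(S,X)[0],(105,125),90,40,22); print(len(m),m.min(0),m.max(0))
q=proj(S,cyl(25.5)([x,y,z+42,z+66])); print(q.min(0),q.max(0))
E
```

```text
506.1269091144869 278.64129821880545 66.25344630426159
603 [397. 145.] [427. 169.]
[398.08505253 143.73257093] [427.70711247 169.73009607]
```

Call:
jog_arm:
  targets:
    - {"slide":[-0.3,0.3,-30],"turn":[0,0,0],"claw":30}
    - {"slide":[0,0,-22],"turn":[0,0,0],"claw":30}
    - {"slide":[0,0,-12],"turn":[0,0,0],"claw":30}
    - {"slide":[0,0,-4],"turn":[0,0,0],"claw":30}
    - {"slide":[0,0,0],"turn":[0,0,0],"claw":30}

```text
t: 29.22
eef_pos: [505.8, 279.7, -1.3]
tcp_rot: [3.141, 0.0, 2.333]
ft_force: [-0.3, -0.1, -2.3]
opening: 0.558
grip_force: 30.0
```

Call:
jog_arm:
  targets:
    - {"slide":[0,0,-1],"turn":[0,0,0],"claw":30}
    - {"slide":[0,0,0],"turn":[0,0,0],"claw":30}

```text
t: 29.48
eef_pos: [505.7, 279.8, -2.2]
tcp_rot: [3.141, 0.0, 2.333]
ft_force: [0.2, 0.5, -2.0]
opening: 0.561
grip_force: 30.0
```

Call:
jog_arm:
  targets:
    - {"slide":[0,-0.4,-1],"turn":[0,0,0],"claw":30}
    - {"slide":[0,0,0],"turn":[0,0,0],"claw":30}

```text
t: 29.72
eef_pos: [505.7, 279.5, -3.1]
tcp_rot: [3.141, 0.0, 2.333]
ft_force: [-2.2, 1.0, 5.1]
opening: 0.56
grip_force: 30.0
```

Call:
jog_arm:
  targets:
    - {"slide":[0,0,0],"turn":[0,0,0],"claw":72}
    - {"slide":[0,0,0],"turn":[0,0,0],"claw":72}
    - {"slide":[0,0,25],"turn":[0,0,0],"claw":72}
    - {"slide":[0,0,35],"turn":[0,0,0],"claw":72}
    - {"slide":[0,0,40],"turn":[0,0,0],"claw":72}

```text
t: 30.35
eef_pos: [505.2, 279.1, 96.9]
tcp_rot: [-3.141, -0.0, 2.333]
ft_force: [0.9, 0.2, -0.4]
opening: 0.721
grip_force: 0.0
```

Call:
jog_arm:
  targets:
    - {"slide":[7.4,-45,0],"turn":[0,0,-5.8],"claw":72}
    - {"slide":[7.4,-45,0],"turn":[0,0,-5.8],"claw":72}
    - {"slide":[7.4,-45,0],"turn":[0,0,-5.8],"claw":72}
    - {"slide":[7.4,-45,0],"turn":[0,0,-5.8],"claw":72}
    - {"slide":[7.4,-45,0],"turn":[0,0,-5.8],"claw":72}

```text
t: 30.98
eef_pos: [542.7, 52.8, 96.3]
tcp_rot: [3.141, 0.0, 1.824]
ft_force: [0.8, 1.2, -0.0]
opening: 0.723
grip_force: 0.0
```

Call:
jog_arm:
  targets:
    - {"slide":[7.4,-45,0],"turn":[0,0,-5.8],"claw":72}
    - {"slide":[7.4,-45,0],"turn":[0,0,-5.8],"claw":72}
    - {"slide":[7.4,-45,0],"turn":[0,0,-5.8],"claw":72}
    - {"slide":[7.3,-45,0],"turn":[0,0,-5.4],"claw":72}
    - {"slide":[0,0,0],"turn":[0,0,0],"claw":72}

```text
t: 31.6
eef_pos: [572.2, -128.4, 96.1]
tcp_rot: [3.141, 0.0, 1.425]
ft_force: [-0.7, 0.0, 0.2]
opening: 0.716
grip_force: 0.0
```

```bash
python3 chk.py blue,505.7,279.1,50; python3 - <<'E'
from fit import *; from cell import *
d=read_camera("top"); m=mask(d,proj(d,[[505.7,279.1,60]])[0],(105,125),80,50,14); print(ray(d,m.mean(0),60))
E
```

```text
blue [577, 171] [508.5 277.2  59.2  47.8   1.8  -1.9] 1.36
[ 571.6 -125.6   96. ] [-3.141 -0.     1.429]
[512.63699979 278.48417167]
```

Call:
jog_arm:
  targets:
    - {"slide":[0.4,0,-40],"turn":[0,0,0],"claw":72}
    - {"slide":[0,0,-40],"turn":[0,0,0],"claw":72}
    - {"slide":[0,0,-22],"turn":[0,0,0],"claw":72}
    - {"slide":[0,0,-9],"turn":[0,0,0],"claw":72}
    - {"slide":[0,0,0],"turn":[0,0,0],"claw":72}

```text
t: 32.38
eef_pos: [572.4, -125.0, -14.6]
tcp_rot: [-3.141, -0.0, 1.43]
ft_force: [0.2, -0.9, 0.1]
opening: 0.719
grip_force: 0.0
```

Call:
jog_arm:
  targets:
    - {"slide":[0,0,0],"turn":[0,0,0],"claw":20}
    - {"slide":[0,0,0],"turn":[0,0,0],"claw":20}
    - {"slide":[0,0,0],"turn":[0,0,0],"claw":20}
    - {"slide":[0,0,0],"turn":[0,0,0],"claw":20}
    - {"slide":[0,0,0],"turn":[0,0,0],"claw":20}

```text
t: 33.0
eef_pos: [572.6, -125.8, -14.1]
tcp_rot: [3.141, 0.0, 1.429]
ft_force: [-1.0, 0.5, 7.0]
opening: 0.472
grip_force: 30.0
```

```bash
python3 - <<'E'
from fit import *; from cell import *
d=read_camera("top"); S=read_camera("scene"); print(state()["opening"],state()["grip_force"])
for n,f,p in(("t",d,[505.7,279.1,40]),("s",S,[490,295,30])):
    o=proj(f,[p])[0].astype(int)-[38,30]; c=cv2.resize(f["frame"][o[1]:o[1]+66,o[0]:o[0]+80],None,fx=4.9,fy=4.9,interpolation=cv2.INTER_CUBIC)
    for r,zz in((25.5,63),(27,5)): cv2.polylines(c,[((proj(f,ring(r,zz)+[505.7,279.1,0])-o+.5)*4.9).astype(np.int32)],True,(0,0,255),1)
    cv2.imwrite(f"pics/b_{n}.png",c)
cv2.imwrite("pics/bjar.png",np.hstack([cv2.imread("pics/b_t.png"),cv2.imread("pics/b_s.png")]))
E
```

```text
0.47080103489844627 30.001563727855682
```

View pics/bjar.png

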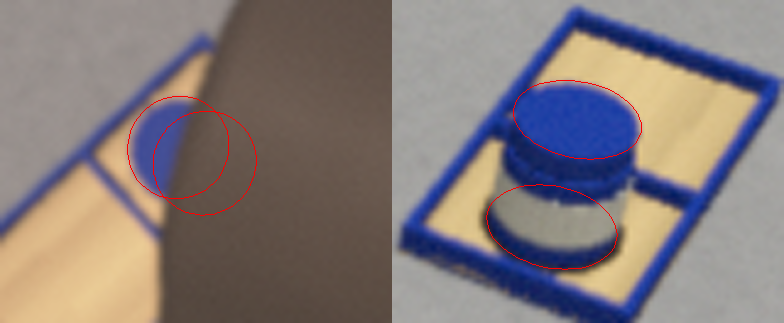

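The blue jar stands on its pad, on the overlay in both views, and the block is gripped at 0.472 (45 mm). Carrying it to the plain bay.

Call:
jog_arm:
  targets:
    - {"slide":[0,0,20],"turn":[0,0,0],"claw":20}
    - {"slide":[0,0,35],"turn":[0,0,0],"claw":20}
    - {"slide":[0,0,40],"turn":[0,0,0],"claw":20}
    - {"slide":[-11.8,42.7,0],"turn":[0,0,4.7],"claw":20}
    - {"slide":[-11.8,42.7,0],"turn":[0,0,4.7],"claw":20}

```text
t: 33.72
eef_pos: [548.5, -39.7, 80.8]
tcp_rot: [3.141, 0.0, 1.595]
ft_force: [0.4, -0.2, -0.5]
opening: 0.471
grip_force: 30.0
```

Call:
jog_arm:
  targets:
    - {"slide":[-11.8,42.7,0],"turn":[0,0,4.7],"claw":20}
    - {"slide":[-11.8,42.7,0],"turn":[0,0,4.7],"claw":20}
    - {"slide":[-11.8,42.7,0],"turn":[0,0,4.7],"claw":20}
    - {"slide":[-11.8,42.7,0],"turn":[0,0,4.7],"claw":20}
    - {"slide":[-11.8,42.7,0],"turn":[0,0,4.7],"claw":20}

```text
t: 34.35
eef_pos: [489.3, 174.5, 80.4]
tcp_rot: [3.141, 0.0, 2.006]
ft_force: [1.1, 0.2, -0.6]
opening: 0.473
grip_force: 30.0
```

Call:
jog_arm:
  targets:
    - {"slide":[-11.8,42.7,0],"turn":[0,0,4.7],"claw":20}
    - {"slide":[-11.8,42.7,0],"turn":[0,0,4.7],"claw":20}
    - {"slide":[-11.8,42.7,0],"turn":[0,0,4.7],"claw":20}
    - {"slide":[-11.4,43,0],"turn":[0,0,4.7],"claw":20}
    - {"slide":[0,0,0],"turn":[0,0,0],"claw":20}

```text
t: 34.98
eef_pos: [442.1, 346.5, 80.2]
tcp_rot: [3.141, -0.0, 2.336]
ft_force: [-0.7, -0.2, -1.6]
opening: 0.475
grip_force: 30.0
```

```bash
python3 - <<'E'
from cell import *; from fit import *
np.set_printoptions(suppress=True)
P=[]
for i in range(4): S=read_camera("scene"); P.append(state()["eef_pos"])
x,y,z=np.mean(P,0); print(x,y,z,state()["tcp_rot"])
b=z+14.4; m=mask(S,proj(S,[[x,y,b+17]])[0],(0,22),60,30,40); 
Y=state()["tcp_rot"][2]; q=np.array([[i*35,j*22.5] for i in(1,-1) for j in(1,-1)])@np.array([[np.cos(Y),np.sin(Y)],[-np.sin(Y),np.cos(Y)]])+[x,y]
q=proj(S,np.r_[np.c_[q,[b]*4],np.c_[q,[b+35]*4]]); print(len(m),m.min(0),m.max(0),q.min(0),q.max(0))
E
```

```text
442.7944025248711 344.1429525906358 80.19623935185399 [-3.14122696  0.00001337  2.33024174]
774 [411. 121.] [442. 156.] [410.19006702 119.24165273] [447.84202156 156.84827012]
```

Call:
jog_arm:
  targets:
    - {"slide":[0.4,0,-35],"turn":[0,0,0],"claw":20}
    - {"slide":[0,0,-30],"turn":[0,0,0],"claw":20}
    - {"slide":[0,0,-17],"turn":[0,0,0],"claw":20}
    - {"slide":[0,0,-6],"turn":[0,0,0],"claw":20}
    - {"slide":[0,0,0],"turn":[0,0,0],"claw":20}

```text
t: 35.8
eef_pos: [443.7, 344.2, -7.4]
tcp_rot: [3.141, 0.0, 2.331]
ft_force: [0.2, 0.5, -1.0]
opening: 0.472
grip_force: 30.0
```

Call:
jog_arm:
  targets:
    - {"slide":[0,0,-1],"turn":[0,0,0],"claw":20}
    - {"slide":[0,0,0],"turn":[0,0,0],"claw":20}

```text
t: 36.05
eef_pos: [443.7, 344.5, -8.0]
tcp_rot: [3.14, 0.0, 2.332]
ft_force: [-0.1, 0.6, -0.6]
opening: 0.473
grip_force: 30.0
```

Call:
jog_arm:
  targets:
    - {"slide":[0,0,-0.8],"turn":[0,0,0],"claw":20}
    - {"slide":[0,0,0],"turn":[0,0,0],"claw":62}
    - {"slide":[0,0,0],"turn":[0,0,0],"claw":62}
    - {"slide":[0,0,20],"turn":[0,0,0],"claw":62}
    - {"slide":[0,0,35],"turn":[0,0,0],"claw":62}

```text
t: 36.67
eef_pos: [442.9, 343.9, 45.3]
tcp_rot: [-3.139, -0.001, 2.331]
ft_force: [0.1, 0.5, 0.6]
opening: 0.619
grip_force: 0.0
```

Call:
jog_arm:
  targets:
    - {"slide":[0,0,45],"turn":[0,0,0],"claw":80}
    - {"slide":[-30,40,20],"turn":[0,0,0],"claw":80}
    - {"slide":[-35,40,20],"turn":[0,0,0],"claw":80}
    - {"slide":[-35,45,10],"turn":[0,0,0],"claw":80}
    - {"slide":[-35,45,0],"turn":[0,0,0],"claw":80}

```text
t: 37.3
eef_pos: [307.4, 515.9, 141.7]
tcp_rot: [3.14, -0.0, 2.331]
ft_force: [-0.6, -0.2, -0.1]
opening: 0.799
grip_force: 0.0
```

Call:
jog_arm:
  targets:
    - {"slide":[-35,45,0],"turn":[0,0,0],"claw":80}
    - {"slide":[0,0,0],"turn":[0,0,0],"claw":80}
    - {"slide":[0,0,0],"turn":[0,0,0],"claw":80}

```text
t: 37.67
eef_pos: [273.4, 559.0, 140.3]
tcp_rot: [-3.141, 0.0, 2.332]
ft_force: [0.8, 0.2, 0.3]
opening: 0.801
grip_force: 0.0
```

```bash
python3 m1.py | grep -E "red|small|white|yellow"; python3 chk.py; python3 - <<'E'
import cv2,numpy as np
a=cv2.imread("pics/last_s.png")[125:310,20:480]; b=cv2.imread("pics/last_t.png")[110:300,90:490]
f=lambda i,w:cv2.resize(i,(w,int(i.shape[0]*w/i.shape[1])),interpolation=cv2.INTER_CUBIC)
v=np.vstack([f(a,660),f(b,660)]); print(v.shape); cv2.imwrite("pics/final.png",v[:600])
E
```

```text
[274.4 558.6 140.7] [3.142 0.    2.33 ]
(578, 660, 3)Traceback (most recent call last):
  File "m1.py", line 8, in <module>
    sa,sb=sc(*a),tp(*b); ms=[mask(S,sa,h,s,v,rad),mask(T,sb,h,s,v,rad)]
                             ~~~~^^^^^^^^^^^^^^^^
  File "fit.py", line 15, in mask
    k=1+np.argmax(st[1:,4]); ys,xs=np.nonzero(l==k); return np.c_[xs,ys].astype(float)
        ~~~~~~~~~^^^^^^^^^^
    return _wrapfunc(a, 'argmax', axis=axis, out=out, **kwds)
    return bound(*args, **kwds)
ValueError: attempt to get argmax of an empty sequence
```

View pics/final.png

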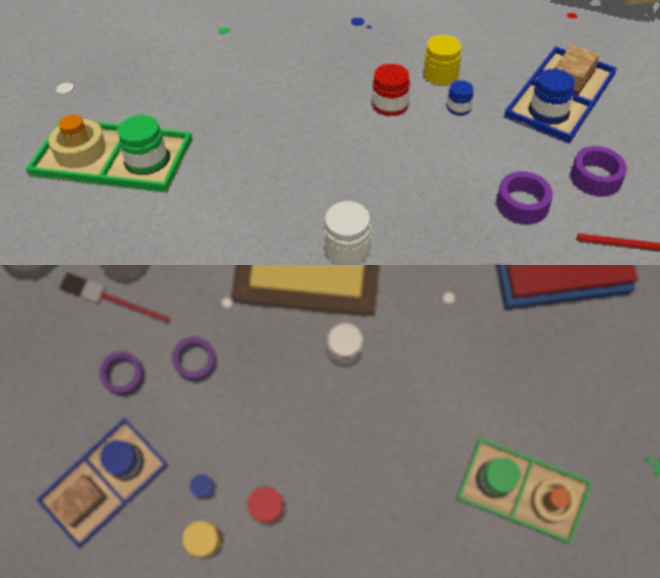

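Both kits are complete in both views: the blue jar and flat block at scene (555,95)/(578,65), and the green jar, roll and tin at (140,145)/(75,140). The red and white jars stand where they were. Handing in.

```bash
python3 -c "
from cell import *
print(job_done())"
```

```text
the job is handed in; nothing more can be done
None
```

Both kits are made up and the job is handed in at about 38 s of the 120 s allowed: the final pictures show every part in its bay and the red and white jars where they stood; no verdict came back.

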